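Refit the upper burr of a coffee grinder

ROBOT

A 6-joint arm with a two-finger parallel gripper is mounted at the origin on a cart in front of the work surface, level with it; the furniture and walls round the work are solid. World frame = base frame: x ahead of the robot, y to its left, z up, the work surface at z = 0. Lengths are in m, angles in rad, forces in N, time in s.
With the tool pointing down it reaches from about 0.375 to 0.9 m from the base axis. Payload 3.1 kg.
Tool frame: the origin (TCP) lies on the front face of the gripper's body, between the roots of the fingers; the fingertips stand 73 mm ahead of it and the grasp point (between the pads) lies 54 mm ahead of it (manip.tips_ahead is the distance from the TCP to the fingertips, in m); z points along the fingers, y is the line along which they close (so a half turn about z gives the same grasp; the last joint's range is limited). The gripper opens to 85 mm and grips with 20 to 120 N. Pads are 22 mm wide; open, the fingers measure 114 mm over their backs; the gripper's body (76 mm by 85 mm) begins 54 mm behind the grasp point. The pads swing forward as they close: fully open they stand 13 mm farther back than shut.
Start: joints at [1.006, 0.527, 1.433, -0, 1.181, -0.178], TCP at [0.236, 0.579, 0.304] pointing down, gripper open.
Joint ranges: [-3.08, 3.08], [-0.75, 2.2], [0.22, 2.44], [-1.43, 4.57], [0, 2.65], [-2.85, 2.85]. Speed limits (rad/s): [2.79, 2.79, 3.14, 3.14, 3.14, 3.14].

INTERFACE

Orientations are given as a unit quaternion [x, y, z, w].
In Python, from station import sense, eyes, workorder, manip gives the robot as it stands.
- The arm moves only by the shell command python3 -m inch 'ROWS' [OPENING] [FORCE]. ROWS is JSON, a list of rows, each an object of numbers: "dx", "dy", "dz": the shift along the tool's x, y, z in cm; "wx", "wy", "wz": the turn, a rotation vector about the tool's x, y, z in degrees. In form: [{"dx": .., "dy": .., "dz": .., "wx": .., "wy": .., "wz": ..}, ...]. A call has 1 to 10 rows; each row shifts and turns the commanded pose from where the row before left it, along the tool's axes as they then stand; what a row does not reach is not made up. A row lasts 1/8 s, in which the tool goes at most 62.5 mm and 10.7 degrees, less where a joint would pass 70% of its speed; a pose out of reach is approached as far as the arm can. A call with a gripper value outside its range is refused whole. OPENING is the opening, from 0 (shut) to 1 (fully open), set as the call begins (- or left out, the last holds). The fingers move at their own pace and stop on an object; FORCE is the grip in N (left out, the last holds). Time passes only in rows, so rows that do not move let the fingers close. It gives the time, the measured TCP pose, the force, the opening and the grip force at its end, in the units of the state.
- sense(): the state, without advancing time (a new reading comes with each control period).
- eyes.snapshot(name): name is "scene" or "top" or "wrist"; returns the picture (400x640x3 uint8, red, green, blue); there is no depth.
- eyes.camera_params(name): a dict with "fx", "fy", "cx", "cy" (pixels), "rvec" (rotation vector, rad) and "tvec" (3), from world to camera coordinates, as OpenCV has them. Camera axes: x right, y down, z forward; pixel columns grow to the right and rows downward; lengths in m; the calibration is good to about 2 mm. A picture is of the moment at which its call begins: read the wrist's pose just before it. camera_params takes no time and is no camera call; for the wrist camera it gives the pose at the moment of the call.
- workorder.sign_off(): hands the job in; it is judged then, once.
The state is a dict: "t": time; "q": joint angles; "qd": joint speeds; "tau": joint torques, N m; "tcp_pos": TCP position; "tool_rot": TCP orientation; "force": force on the tool from outside, world axes, zero at the start; "ft_torque": the same for the moment, N m; "finger_gap": opening from 0.0 (shut) to 1.0 (fully open); "gripper_force": force on a finger pad.
Only numpy, scipy, OpenCV 4.12 (cv2) and the standard library are available. Lean on these libraries where they do the work, as an engineer would, in place of code of your own. Each camera call takes 0.05 s, during which the arm holds its last target. There are 200 camera calls.

TASK

The coffee grinder has been cleaned. Take the upper burr by its red handle from the bamboo tray, set it in the grinder's throat and turn it clockwise under light pressure until its notches drop over the lugs of the setting ring and it sits fully home; then turn burr and ring on clockwise to the end stop, where the white dot meets the zero mark, and let go. Never press hard on the lugs, and leave the other things where they are.

Things in the scene. Friction and masses are not known exactly. Their poses are not given: they have to be found in the camera images.
- burr: Upper burr in a black round carrier, 120 g, loose, upright on the tray's floor. Origin: centre of its underside, z up. Flange 53 mm across, 7 mm thick; collar 41 mm across up to 14 mm. The flange has three notches, 5 mm deep, open at the rim: one 17 mm wide toward -x, two 10 mm wide 120 degrees to either side of it.
- burr_handle (a point): Grip point in the red upright blade on the burr, on its axis, 47 mm above its underside. The blade is 36 mm long along the burr's x, 10 mm thick along its y, and reaches 58 mm above the underside. Pinch it across the 10 mm; fingertips below 25 mm above the underside would foul the grinder's collar when the burr is home.
- burr_dot (a point): White dot on the burr's collar over the wide notch, 19 mm from the axis toward -x, 14 mm above the underside. A second white dot is on the handle's top at the same end.
- grinder: Coffee grinder, fixed: round aluminium body 124 mm across, black top deck at 125 mm height, steel collar round the open throat (65 mm inside, 80 mm outside, rim at 135 mm). Origin: on the worktop under the throat's axis; -x is its front (grounds bin, button), z up. Over 60 N between burr and grinder counts as forcing, a bump included: touch down slowly.
- throat_seat (a point): Centre of the throat's floor, 115 mm above the worktop; the burr's origin comes here when home. The setting ring here is a well 56 mm wide with a lead-in cone above; from its wall three lugs stand in by 5 mm, 8 mm high, one 14 mm wide and two 7 mm, 120 degrees apart. Wide notch over wide lug, 1.5 mm play each side; otherwise the burr rests on the lugs, 8 mm high.
- throat_rim (a point): Centre of the collar's rim, 135 mm above the worktop. The setting ring's angle is not reported: at the start its wide lug stands 23 to 69 degrees counterclockwise (from above) of the zero mark. It turns stiffly (0.18 N m): a burr pressed on the lugs with over 15 N can drag it. With the burr home it turns along, clockwise to a firm stop with the wide lug at the zero mark.
- zero_point (a point): Where burr_dot lies with the burr home and the ring at its clockwise stop: 19 mm from the throat's axis, 14 mm above its floor, 40 degrees clockwise (from above) from the grinder's front -x. A white zero mark on the steel collar shows this direction.
- tray: Bamboo tray, fixed, 160 x 300 x 24 mm, its floor 7 mm and its rim 24 mm above the worktop; origin: centre of its underside, 300 mm along its y.
- hopper: The grinder's smoked clear bean hopper with black lid, 128 mm across and 122 mm high, standing on its neck; origin: centre of its underside. Leave it.
- mug: White stoneware mug, 84 mm across, 104 mm high; origin: under it. Leave it.
- brush: Small round cleaning brush with wooden handle and dark bristles, 112 mm long, 18 mm thick, lying on the tray; origin: under its middle. Leave it.
Mind the look-alikes: they are no part of the job. There is more than one size of the burr; the job needs the smallest.

How it is judged:
By the outcome, as a careful person would: the job done as asked, in the order asked, and still so for the second after the job is handed in, with the robot touching nothing.
It also fails if it takes over 53 s, if anything falls off the work surface, if the arm or the gripper's body presses on something with over 40 N, if the wrist force passes 120 N, or if a joint passes its speed limit or range.

## Working session

There is one attempt and no reset: what is moved stays moved. The work goes in short steps, Python scripts to look and compute and a shell command to move; the robot and the scene stay as the last step left them, time stands still between calls to the robot, and variables do not carry over. Pictures are saved under pics/ and viewed, at most 10 in all, crops included, and the job is handed in when it is done.

```bash
ls; mkdir -p pics; cat > h.py <<'E'
import numpy as np, cv2
from scipy.spatial.transform import Rotation as R
from station import sense, eyes, workorder, manip
def cam(n):
    p=eyes.camera_params(n);K=np.array([[p['fx'],0,p['cx']],[0,p['fy'],p['cy']],[0,0,1.]])
    return K,R.from_rotvec(np.ravel(p['rvec'])).as_matrix(),np.ravel(p['tvec'])
def ray(n,u,v,z,c=None):
    K,M,t=c or cam(n);o=-M.T@t;d=M.T@np.linalg.solve(K,[u,v,1.])
    return o+d*(z-o[2])/d[2]
def px(n,P,c=None):
    K,M,t=c or cam(n);q=K@(M@np.asarray(P)+t);return q[:2]/q[2]
def snap(n,f):
    im=eyes.snapshot(n);cv2.imwrite('pics/'+f,im[:,:,::-1]);return im
E
python3 - <<'E'
from h import *
a=snap('scene','s.png');b=snap('top','t.png')
im=np.vstack([a,b])[:,:,::-1]
cv2.imwrite('pics/both.png',cv2.resize(im,(480,600)))
for n in('scene','top'):
    K,M,t=cam(n);print(n,K[0,0],-M.T@t,M[2])
E
```

```text
pics
scene 436.15046200965327 [0.45278539 1.02515249 0.68365008] [ 0.1185022  -0.83904333 -0.53100238]
top 367.7440549884382 [0.3698793  0.0760152  1.20316857] [ 0.20773057  0.01689033 -0.97804025]
```

View pics/t.png

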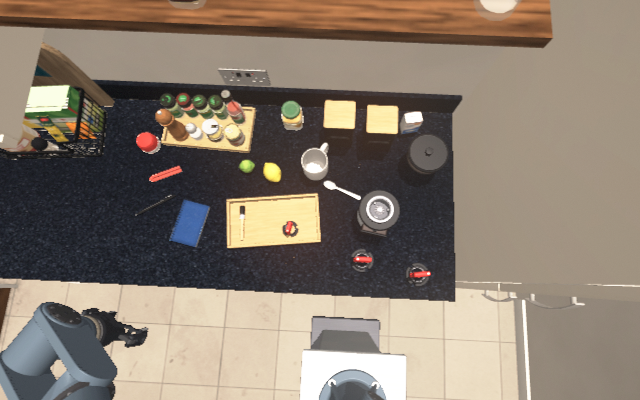

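View pics/s.png

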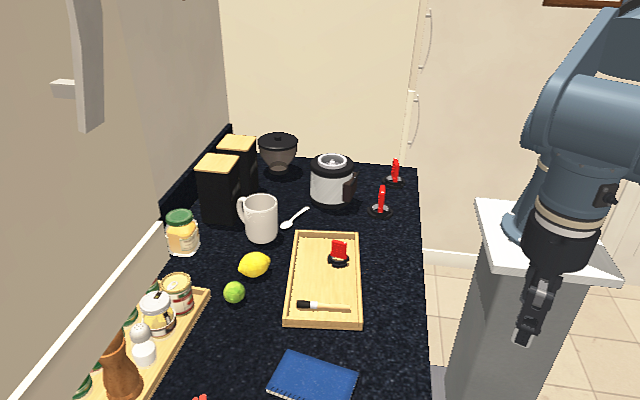

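The top view shows the burr on the tray at about (290,229) and the grinder's throat at (380,209). The two red-handled look-alikes are at (362,260) and (419,274). The scene view shows the same layout, with the burr at (338,255).

```bash
python3 - <<'E'
from h import *
np.set_printoptions(precision=4,suppress=True)
print('burr',ray('top',290,229,.04),ray('scene',338,262,.02)); print('throat',ray('top',380,209,.135),ray('scene',333,160,.135))
print('tray c',ray('top',273,221,.024))
s=sense();print(s['t'],s['tcp_pos'],s['tool_rot'],s['force'],s['finger_gap'])
T=R.from_quat(s['tool_rot']).as_matrix();print(T)
K,M,t=cam('wrist');print('cam in tool',T.T@(-M.T@t-s['tcp_pos']),'axes in tool (x,y,z)',(T.T@M.T).T,K[0,0])
E
for c in 1; do python3 - <<'E'
import cv2
t=cv2.imread('pics/t.png')
a=cv2.resize(t[195:255,250:330],(400,300),interpolation=3);b=cv2.resize(t[180:240,340:420],(400,300),interpolation=3)
cv2.imwrite('pics/crop.png',cv2.hconcat([a,b]))
E
done
```

```text
burr [0.5174 0.2217 0.04  ] [0.5184 0.244  0.02  ]
throat [ 0.5779 -0.0514  0.135 ] [ 0.5734 -0.0456  0.135 ]
tray c [0.5428 0.2807 0.024 ]
0.1 [0.2354 0.5784 0.303 ] [ 0.1922  0.9814 -0.0009 -0.0004] [-0.4317  0.1835 -0.0411] 1.0019064970513794
[[-0.9261  0.3772 -0.0011]
 [ 0.3772  0.9261 -0.0017]
 [ 0.0004 -0.002  -1.    ]]
cam in tool [ 0.0817 -0.0009 -0.0701] axes in tool (x,y,z) [[-0.0001  1.     -0.0001]
 [-0.9493 -0.0001 -0.3145]
 [-0.3145  0.0001  0.9493]] 350.03055716785553
```

View pics/crop.png

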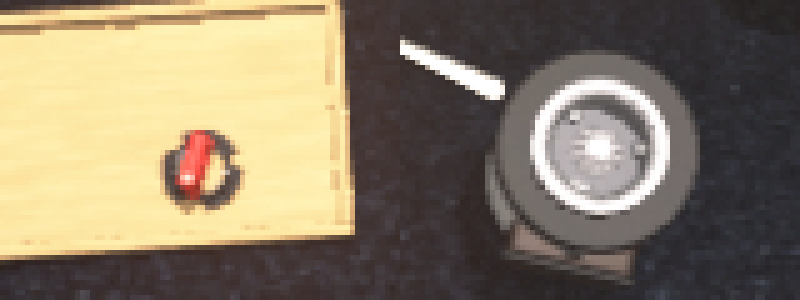

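The burr's handle dot points to about −x in the world, slightly +y. The grinder's front is also about −x. I'll move above the burr for a close look.

```bash
python3 -m inch '[{"dx":-3.93,"dy":-2.19,"dz":0.68},{"dx":-3.93,"dy":-2.19,"dz":0.68},{"dx":-3.93,"dy":-2.19,"dz":0.68},{"dx":-3.93,"dy":-2.19,"dz":0.68},{"dx":-3.93,"dy":-2.19,"dz":0.68},{"dx":-3.93,"dy":-2.19,"dz":0.68},{"dx":-3.93,"dy":-2.19,"dz":0.68},{"dx":-3.93,"dy":-2.19,"dz":0.68},{"dx":-3.93,"dy":-2.19,"dz":0.68},{"dx":-3.93,"dy":-2.19,"dz":0.68}]'
python3 -m inch '[{"wz":0},{"wz":0}]'
python3 - <<'E'
from h import *
s=sense();print(s['tcp_pos'],s['tool_rot']);c=cam('wrist')
im=snap('wrist','w1.png');np.savez('w1',*c)
h=cv2.cvtColor(im,cv2.COLOR_RGB2HSV);m=(((h[:,:,0]<8)|(h[:,:,0]>172))&(h[:,:,1]>150)&(h[:,:,2]>80)).astype('uint8')
n,l,st,ce=cv2.connectedComponentsWithStats(m);print(st[st[:,4]>100],ce[st[:,4]>100])
E
```

```text
[0.23543755 0.57839069 0.30300705] [ 1.92177904e-01  9.81359583e-01 -9.42843569e-04 -3.65113565e-04]
[[     0      0    640    400 256000]] [[319.5 199.5]]invalid input at $[0]: expected keys dx, dy, dz, wx, wy, wz
invalid input at $[0]: expected keys dx, dy, dz, wx, wy, wz
```

View pics/w1.png

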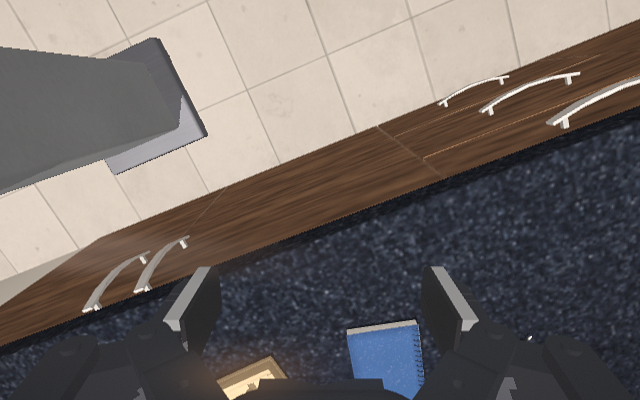

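The move was refused because every row needs all six keys. The picture shows only the start pose, with the fingertips at rows 270–330.

```bash
python3 -m inch '[{"dx":-3.93,"dy":-2.19,"dz":0.68,"wx":0,"wy":0,"wz":0},{"dx":-3.93,"dy":-2.19,"dz":0.68,"wx":0,"wy":0,"wz":0},{"dx":-3.93,"dy":-2.19,"dz":0.68,"wx":0,"wy":0,"wz":0},{"dx":-3.93,"dy":-2.19,"dz":0.68,"wx":0,"wy":0,"wz":0},{"dx":-3.93,"dy":-2.19,"dz":0.68,"wx":0,"wy":0,"wz":0},{"dx":-3.93,"dy":-2.19,"dz":0.68,"wx":0,"wy":0,"wz":0},{"dx":-3.93,"dy":-2.19,"dz":0.68,"wx":0,"wy":0,"wz":0},{"dx":-3.93,"dy":-2.19,"dz":0.68,"wx":0,"wy":0,"wz":0},{"dx":-3.93,"dy":-2.19,"dz":0.68,"wx":0,"wy":0,"wz":0},{"dx":-3.93,"dy":-2.19,"dz":0.68,"wx":0,"wy":0,"wz":0}]'
python3 -m inch '[{"dx":0,"dy":0,"dz":0,"wx":0,"wy":0,"wz":0},{"dx":0,"dy":0,"dz":0,"wx":0,"wy":0,"wz":0}]'
cat > seered.py <<'E'
from h import *
import sys
np.set_printoptions(precision=4,suppress=True)
s=sense();print(s['t'],s['tcp_pos'],s['tool_rot'],s['finger_gap']);c=cam('wrist')
im=snap('wrist',sys.argv[1]+'.png');np.savez(sys.argv[1],*c)
h=cv2.cvtColor(im,cv2.COLOR_RGB2HSV);m=(((h[:,:,0]<8)|(h[:,:,0]>172))&(h[:,:,1]>150)&(h[:,:,2]>80)).astype('uint8')
n,l,st,ce=cv2.connectedComponentsWithStats(m);k=st[:,4]>100;print(st[k],ce[k])
E
python3 seered.py w2
```

```text
t: 1.4
tcp_pos: [0.5178, 0.2265, 0.2355]
tool_rot: [0.192, 0.981, -0.0, -0.0]
force: [0.9, -1.2, -0.1]
finger_gap: 1.001
gripper_force: 0.0
t: 1.65
tcp_pos: [0.5165, 0.2278, 0.2356]
tool_rot: [0.193, 0.981, -0.0, -0.001]
force: [-0.2, 0.2, -0.1]
finger_gap: 1.003
gripper_force: 0.0
1.65 [0.5165 0.2278 0.2356] [ 0.1925  0.9813 -0.0001 -0.0007] 1.0028446134673374
[[     0      0    640    400 254106]
 [   308    169     20     62    623]
 [     0    181     54     39   1041]
 [   612    365     27     12    158]] [[320.4437 199.3583]
 [317.4831 197.0578]
 [ 23.854  198.293 ]
 [621.9747 369.4114]]
```

View pics/w2.png

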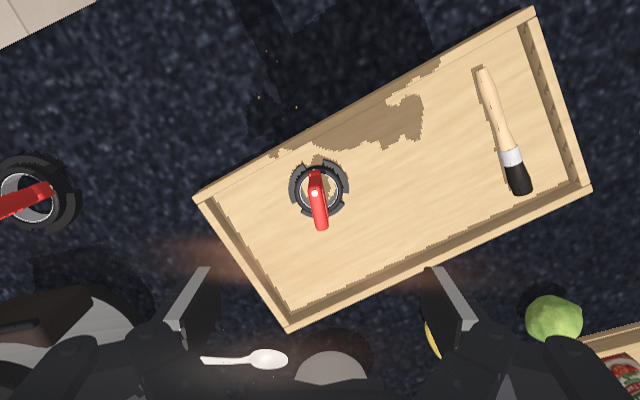

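The burr is at about (318,190), with its handle dot at (315,193) on the end nearest the robot. The blade's far end is at (321,228). I'll fit a box silhouette to the red mask.

```bash
cat > fit.py <<'E'
from h import *
import sys
from scipy.optimize import minimize
np.set_printoptions(precision=4,suppress=True)
n=sys.argv[1];zb=float(sys.argv[2]);x0=[float(v) for v in sys.argv[3:6]]
d=np.load(n+'.npz');c=[d[k] for k in d.files];im=cv2.imread('pics/'+n+'.png')
h=cv2.cvtColor(im,cv2.COLOR_BGR2HSV);m=(((h[:,:,0]<8)|(h[:,:,0]>172))&(h[:,:,1]>120)&(h[:,:,2]>60)).astype('uint8')
u,v=px('',[x0[0],x0[1],zb+.045],c).astype(int)
w=np.zeros_like(m);w[max(v-90,0):v+90,max(u-90,0):u+90]=1;m=cv2.morphologyEx(m*w,cv2.MORPH_CLOSE,np.ones((7,7)))
def f(p):
    a=np.radians(p[2]);Q=[]
    for sx in(-.018,.018):
        for sy in(-.005,.005):
            for z in(.017,.058):
                Q.append(px('',[p[0]/1e3+sx*np.cos(a)-sy*np.sin(a),p[1]/1e3+sx*np.sin(a)+sy*np.cos(a),zb+z],c))
    r=np.zeros(m.shape,'uint8');hu=cv2.convexHull(np.array(Q,np.float32))
    cv2.fillConvexPoly(r,np.round(hu*16).astype(np.int32),1,cv2.LINE_8,4)
    return 1-(r&m).sum()/max((r|m).sum(),1)
p=[x0[0]*1e3,x0[1]*1e3,x0[2]]
S=np.array([p]+[[p[0]+a,p[1]+b,p[2]+g] for a,b,g in((8,0,0),(0,8,0),(0,0,12))])
for k in range(4):
    r=minimize(f,p,method='Nelder-Mead',options=dict(initial_simplex=S,xatol=.05,fatol=1e-4));p=r.x
    S=np.array([p]+[[p[0]+a,p[1]+b,p[2]+g] for a,b,g in((-4,1,2),(1,4,-3),(2,-2,6))])
print('xy mm, yaw',p,'iou',1-r.fun)
E
python3 fit.py w2 .007 .517 .225 -17
python3 - <<'E'
from h import *
d=np.load('w2.npz');c=[d[k] for k in d.files]
print('flange ctr',ray('',318.5,191,.010,c)); a,b=ray('',315,193,.065,c),ray('',321,229,.065,c);print(a,b)
print('flange width mm',1e3*np.linalg.norm(ray('',289,190,.01,c)-ray('',348,190,.01,c)))
E
```

```text
xy mm, yaw [518.3287 223.7389 -12.419 ] iou 0.916751269035533
flange ctr [0.5227184  0.22231052 0.01      ]
[0.5078995  0.22599856 0.065     ] [0.53551816 0.21940693 0.065     ]
flange width mm 52.029040339160204
```

The flange measures 52 mm, so this is the small burr. It is at (0.5185, 0.2235) with yaw about −12.5°. Before grasping, I'll look into the throat to find the lug and the zero mark.

```bash
python3 -m inch '[{"dx":-2.65,"dy":-3.88,"dz":-1.42,"wx":0,"wy":0,"wz":0},{"dx":-2.65,"dy":-3.88,"dz":-1.42,"wx":0,"wy":0,"wz":0},{"dx":-2.65,"dy":-3.88,"dz":-1.42,"wx":0,"wy":0,"wz":0},{"dx":-2.65,"dy":-3.88,"dz":-1.42,"wx":0,"wy":0,"wz":0},{"dx":-2.65,"dy":-3.88,"dz":-1.42,"wx":0,"wy":0,"wz":0},{"dx":-2.65,"dy":-3.88,"dz":-1.42,"wx":0,"wy":0,"wz":0},{"dx":0,"dy":0,"dz":0,"wx":0,"wy":0,"wz":0},{"dx":0,"dy":0,"dz":0,"wx":0,"wy":0,"wz":0}]'
python3 seered.py g1 | head -1
python3 - <<'E'
import cv2
t=cv2.imread('pics/g1.png');cv2.imwrite('pics/g1c.png',cv2.resize(t[100:300,187:453],(798,600),interpolation=3))
E
```

```text
t: 2.7
tcp_pos: [0.5758, -0.0464, 0.3209]
tool_rot: [0.192, 0.981, 0.0, -0.001]
force: [-0.1, 0.4, -0.6]
finger_gap: 0.998
gripper_force: 0.0
2.7 [ 0.5758 -0.0464  0.3209] [ 0.1916  0.9815  0.0004 -0.0007] 0.9975414650809153
```

View pics/g1c.png

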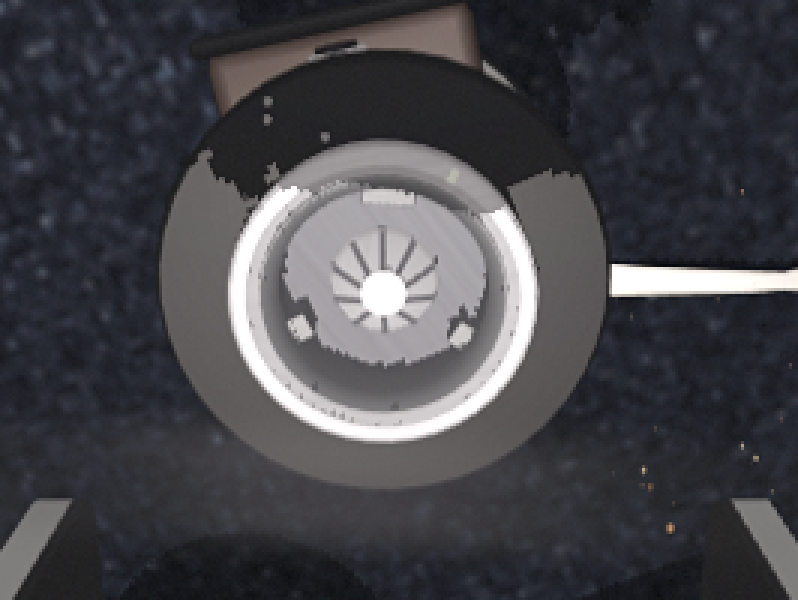

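The throat collar is centred at crop (383,290). The wide lug is at (388,197), the narrow lugs at (300,327) and (462,333), and the zero mark at (452,175).

```bash
python3 - <<'E'
from h import *
np.set_printoptions(precision=4,suppress=True)
d=np.load('g1.npz');c=[d[k] for k in d.files]
P=lambda u,v,z:ray('',187+(u+.5)/3-.5,100+(v+.5)/3-.5,z,c)
e=[P(228,290,.135),P(538,290,.135),P(383,138,.135),P(383,441,.135)]
print('od',np.linalg.norm(e[0]-e[1]),np.linalg.norm(e[2]-e[3]));
e2=[P(159,275,.125),P(609,275,.125),P(383,49,.125),P(383,489,.125)];print('deck',np.linalg.norm(e2[0]-e2[1]),np.linalg.norm(e2[2]-e2[3]),np.mean(e2,0))
C=np.mean(e,0);print('C rim',C)
L=[P(388,197,.123),P(300,327,.123),P(462,333,.123)];C3=np.mean(L,0);print('lug centroid',C3,[np.linalg.norm(l-C3) for l in L])
for n,p in zip(('wide','n1','n2','zero','bin'),L+[P(452,175,.135),P(338,48,.12)]):
  for cc in(C,C3):
    v=p-cc;print(n,np.degrees(np.arctan2(v[1],v[0]))%360,np.hypot(*v[:2]))
E
```

```text
od 0.07936627591673748 0.08157584526561351
deck 0.1191473982754072 0.12181718309028519 [ 0.574  -0.0516  0.125 ]
C rim [ 0.5746 -0.0519  0.135 ]
lug centroid [ 0.5764 -0.0527  0.123 ] [np.float64(0.024580331982865748), np.float64(0.025361346652861917), np.float64(0.02503132501502306)]
wide 154.7648457625948 0.022528031423207022
wide 154.75014790633364 0.024580331982865748
n1 278.4663231440761 0.026448041216755154
n1 274.61402905492963 0.02536134665286192
n2 32.25688339416904 0.02606880692541211
n2 36.22941922511229 0.02503132501502306
zero 128.63077854711864 0.03522078564477022
zero 130.01911048526077 0.03707693178062662
bin 168.49904329523264 0.06114988109377501
bin 168.05135547692274 0.06314393115249353
```

The wide lug is at about 155° and the zero mark at about 129°, a 26° gap that fits the 23–69° given. The throat centre is about (0.575, −0.052). Now I'll go back and grasp.

```bash
python3 -m inch '[{"dx":2.6,"dy":3.8,"dz":1.5,"wx":0,"wy":0,"wz":0},{"dx":2.6,"dy":3.8,"dz":1.5,"wx":0,"wy":0,"wz":0},{"dx":2.6,"dy":3.8,"dz":1.5,"wx":0,"wy":0,"wz":0},{"dx":2.6,"dy":3.8,"dz":1.5,"wx":0,"wy":0,"wz":0},{"dx":2.6,"dy":3.8,"dz":1.5,"wx":0,"wy":0,"wz":0},{"dx":2.6,"dy":3.8,"dz":1.5,"wx":0,"wy":0,"wz":0},{"dx":0,"dy":0,"dz":0,"wx":0,"wy":0,"wz":-9.9},{"dx":0,"dy":0,"dz":2,"wx":0,"wy":0,"wz":0},{"dx":0,"dy":0,"dz":0,"wx":0,"wy":0,"wz":0},{"dx":0,"dy":0,"dz":0,"wx":0,"wy":0,"wz":0}]' 0.5
python3 seered.py w3; python3 fit.py w3 .007 .5185 .2237 -12.5
python3 - <<'E'
from h import *
s=sense();T=R.from_quat(s['tool_rot']).as_matrix();print(T.T@(np.array([.5185,.2237,.109])-s['tcp_pos'])*100,np.degrees(np.arctan2(T[1,0],T[0,0])))
E
```

```text
t: 4.0
tcp_pos: [0.5175, 0.2229, 0.2113]
tool_rot: [0.106, 0.994, 0.0, -0.0]
force: [-0.3, 0.1, 0.2]
finger_gap: 0.502
gripper_force: 0.0
4.0 [0.5175 0.2229 0.2113] [ 0.1062  0.9943  0.     -0.0002] 0.5016178384370177
[[     0      0    640    400 254800]
 [     0    134     27     24    476]
 [   315    173     16     69    724]] [[320.0674 199.5866]
 [ 10.9874 144.9958]
 [322.6326 204.8481]]
xy mm, yaw [517.9019 223.652  -11.6666] iou 0.9410138248847926
[-0.03290243  0.10682994 10.26024175] 167.77941942445338
```

```bash
python3 -m inch '[{"dx":0,"dy":0.1,"dz":4,"wx":0,"wy":0,"wz":0},{"dx":0,"dy":0,"dz":4,"wx":0,"wy":0,"wz":0},{"dx":0,"dy":0,"dz":1.5,"wx":0,"wy":0,"wz":0},{"dx":0,"dy":0,"dz":0.7,"wx":0,"wy":0,"wz":0},{"dx":0,"dy":0,"dz":0,"wx":0,"wy":0,"wz":0}]'
python3 -m inch '[{"dx":0,"dy":0,"dz":0,"wx":0,"wy":0,"wz":0},{"dx":0,"dy":0,"dz":0,"wx":0,"wy":0,"wz":0},{"dx":0,"dy":0,"dz":0,"wx":0,"wy":0,"wz":0},{"dx":0,"dy":0,"dz":0,"wx":0,"wy":0,"wz":0},{"dx":0,"dy":0,"dz":0,"wx":0,"wy":0,"wz":0},{"dx":0,"dy":0,"dz":0,"wx":0,"wy":0,"wz":0}]' 0 60
```

```text
t: 4.68
tcp_pos: [0.5188, 0.2232, 0.1098]
tool_rot: [0.107, 0.994, 0.0, 0.001]
force: [0.3, -0.1, 0.4]
finger_gap: 0.498
gripper_force: 0.0
t: 5.42
tcp_pos: [0.5189, 0.2234, 0.1101]
tool_rot: [0.107, 0.994, 0.0, 0.001]
force: [0.1, 0.4, 5.9]
finger_gap: 0.104
gripper_force: 61.4
```

```bash
python3 -m inch '[{"dx":0,"dy":0,"dz":-2,"wx":0,"wy":0,"wz":0},{"dx":0,"dy":0,"dz":-4,"wx":0,"wy":0,"wz":0},{"dx":0,"dy":0,"dz":-5,"wx":0,"wy":0,"wz":0},{"dx":0,"dy":0,"dz":-5,"wx":0,"wy":0,"wz":0},{"dx":0,"dy":0,"dz":-3,"wx":0,"wy":0,"wz":0},{"dx":0,"dy":0,"dz":0,"wx":0,"wy":0,"wz":0}]'
python3 -m inch '[{"dx":-1.89,"dy":-4.28,"dz":0,"wx":0,"wy":0,"wz":0},{"dx":-1.89,"dy":-4.28,"dz":0,"wx":0,"wy":0,"wz":0},{"dx":-1.89,"dy":-4.28,"dz":0,"wx":0,"wy":0,"wz":0},{"dx":-1.89,"dy":-4.28,"dz":0,"wx":0,"wy":0,"wz":0},{"dx":-1.89,"dy":-4.28,"dz":0,"wx":0,"wy":0,"wz":0},{"dx":-1.89,"dy":-4.28,"dz":0,"wx":0,"wy":0,"wz":0},{"dx":0,"dy":0,"dz":0,"wx":0,"wy":0,"wz":-6},{"dx":0,"dy":0,"dz":2,"wx":0,"wy":0,"wz":0},{"dx":0,"dy":0,"dz":0,"wx":0,"wy":0,"wz":0},{"dx":0,"dy":0,"dz":0,"wx":0,"wy":0,"wz":0}]'
python3 - <<'E'
from h import *
s=sense();T=R.from_quat(s['tool_rot']).as_matrix();print(s['force'],s['q'][5],T.T@(np.array([.5750,-.0522,.226])-s['tcp_pos'])*100,np.degrees(np.arctan2(T[1,0],T[0,0])))
im=snap('wrist','g2.png');cv2.imwrite('pics/g2c.png',cv2.resize(im[100:400,120:520,::-1],(800,600),interpolation=3))
E
```

```text
t: 6.18
tcp_pos: [0.5192, 0.2234, 0.3015]
tool_rot: [0.107, 0.994, 0.001, 0.003]
force: [-0.6, 0.2, -1.4]
finger_gap: 0.107
gripper_force: 60.3
t: 7.42
tcp_pos: [0.5742, -0.0517, 0.2783]
tool_rot: [0.055, 0.999, 0.0, -0.001]
force: [0.6, 0.8, -0.6]
finger_gap: 0.105
gripper_force: 60.3
[ 0.63582392  0.76482545 -0.55327322] -1.7451486329299184 [-0.09787876 -0.04698753  5.2280699 ] 173.74844084888502
```

View pics/g2c.png

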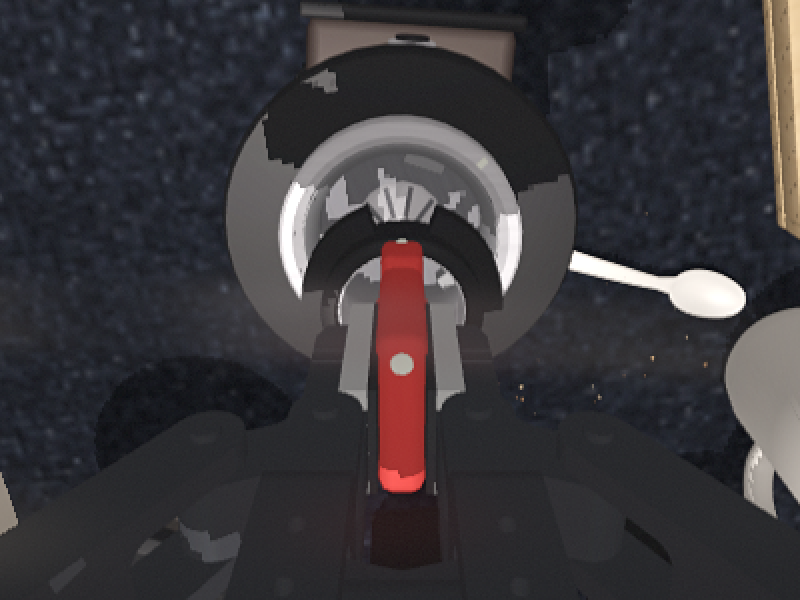

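The burr is held straight, with its dot at (401,363), and is centred over the collar. The wide lug at (425,163) lies clockwise of the dot, as planned. I'll lower it slowly.

```bash
python3 -m inch '[{"dx":-0.09,"dy":-0.03,"dz":1.5,"wx":0,"wy":0,"wz":0},{"dx":0,"dy":0,"dz":1.5,"wx":0,"wy":0,"wz":0},{"dx":0,"dy":0,"dz":1,"wx":0,"wy":0,"wz":0},{"dx":0,"dy":0,"dz":0.5,"wx":0,"wy":0,"wz":0},{"dx":0,"dy":0,"dz":0.2,"wx":0,"wy":0,"wz":0},{"dx":0,"dy":0,"dz":0.1,"wx":0,"wy":0,"wz":0},{"dx":0,"dy":0,"dz":0,"wx":0,"wy":0,"wz":0},{"dx":0,"dy":0,"dz":0,"wx":0,"wy":0,"wz":0}]'
```

```text
t: 8.48
tcp_pos: [0.5755, -0.0523, 0.2314]
tool_rot: [0.055, 0.999, -0.0, 0.0]
force: [-0.2, -0.0, -1.1]
finger_gap: 0.108
gripper_force: 60.4
```

```bash
python3 -m inch '[{"dx":0,"dy":0,"dz":0.1,"wx":0,"wy":0,"wz":0},{"dx":0,"dy":0,"dz":0.1,"wx":0,"wy":0,"wz":0},{"dx":0,"dy":0,"dz":0.1,"wx":0,"wy":0,"wz":0},{"dx":0,"dy":0,"dz":0,"wx":0,"wy":0,"wz":0}]';python3 -m inch '[{"dx":0,"dy":0,"dz":0.1,"wx":0,"wy":0,"wz":0},{"dx":0,"dy":0,"dz":0.05,"wx":0,"wy":0,"wz":0},{"dx":0,"dy":0,"dz":0,"wx":0,"wy":0,"wz":0}]'
```

```text
t: 8.98
tcp_pos: [0.5753, -0.0523, 0.228]
tool_rot: [0.055, 0.999, 0.0, -0.0]
force: [-0.6, 0.5, -0.4]
finger_gap: 0.106
gripper_force: 60.4
t: 9.35
tcp_pos: [0.5754, -0.0523, 0.2265]
tool_rot: [0.055, 0.999, 0.0, -0.0]
force: [0.2, 0.0, -0.8]
finger_gap: 0.105
gripper_force: 60.4
```

```bash
python3 -m inch '[{"dx":0,"dy":0,"dz":0.05,"wx":0,"wy":0,"wz":0},{"dx":0,"dy":0,"dz":0.03,"wx":0,"wy":0,"wz":0},{"dx":0,"dy":0,"dz":0,"wx":0,"wy":0,"wz":0}]';python3 -m inch '[{"dx":0,"dy":0,"dz":0.05,"wx":0,"wy":0,"wz":0},{"dx":0,"dy":0,"dz":0,"wx":0,"wy":0,"wz":0}]'
```

```text
t: 9.72
tcp_pos: [0.5754, -0.0523, 0.2261]
tool_rot: [0.055, 0.999, -0.0, 0.0]
force: [-1.3, -0.0, 0.9]
finger_gap: 0.105
gripper_force: 60.6
t: 9.98
tcp_pos: [0.5755, -0.0523, 0.226]
tool_rot: [0.055, 0.999, -0.0, 0.0]
force: [-2.2, 0.9, 5.6]
finger_gap: 0.107
gripper_force: 61.3
```

Contact is at 0.226 with about 6 N, so the burr is resting on the lugs. Now I'll turn clockwise.

```bash
python3 -m inch '[{"dx":0,"dy":0,"dz":0,"wx":0,"wy":0,"wz":3},{"dx":0,"dy":0,"dz":0,"wx":0,"wy":0,"wz":3},{"dx":0,"dy":0,"dz":0,"wx":0,"wy":0,"wz":3},{"dx":0,"dy":0,"dz":0,"wx":0,"wy":0,"wz":2},{"dx":0,"dy":0,"dz":0,"wx":0,"wy":0,"wz":0}]';python3 -m inch '[{"dx":0,"dy":0,"dz":0,"wx":0,"wy":0,"wz":1.5},{"dx":0,"dy":0,"dz":0,"wx":0,"wy":0,"wz":1.5},{"dx":0,"dy":0,"dz":0,"wx":0,"wy":0,"wz":0}]'
```

```text
t: 10.6
tcp_pos: [0.5761, -0.0524, 0.2259]
tool_rot: [0.15, 0.989, -0.0, 0.001]
force: [0.8, 0.5, 4.7]
finger_gap: 0.105
gripper_force: 61.2
t: 10.98
tcp_pos: [0.5759, -0.0524, 0.2256]
tool_rot: [0.176, 0.984, -0.0, 0.001]
force: [2.4, 0.9, 5.5]
finger_gap: 0.104
gripper_force: 61.2
```

```bash
python3 -m inch '[{"dx":0,"dy":0,"dz":0,"wx":0,"wy":0,"wz":1.5},{"dx":0,"dy":0,"dz":0,"wx":0,"wy":0,"wz":0}]';python3 -m inch '[{"dx":0,"dy":0,"dz":0,"wx":0,"wy":0,"wz":1.5},{"dx":0,"dy":0,"dz":0,"wx":0,"wy":0,"wz":0}]';python3 -m inch '[{"dx":0,"dy":0,"dz":0,"wx":0,"wy":0,"wz":1.5},{"dx":0,"dy":0,"dz":0,"wx":0,"wy":0,"wz":0}]'
```

```text
t: 11.22
tcp_pos: [0.5751, -0.0521, 0.2247]
tool_rot: [0.189, 0.982, 0.0, -0.001]
force: [2.8, -0.1, 0.4]
finger_gap: 0.105
gripper_force: 60.5
t: 11.48
tcp_pos: [0.5747, -0.052, 0.2246]
tool_rot: [0.202, 0.979, 0.0, -0.001]
force: [2.1, 0.4, -1.0]
finger_gap: 0.104
gripper_force: 60.4
t: 11.72
tcp_pos: [0.5747, -0.0521, 0.2249]
tool_rot: [0.214, 0.977, -0.0, -0.001]
force: [0.1, 0.7, -1.7]
finger_gap: 0.104
gripper_force: 60.3
```

The force has vanished and z has dropped, so the notches have found the lugs. Next I'll lower gently to the floor.

```bash
python3 -m inch '[{"dx":0,"dy":0,"dz":0.1,"wx":0,"wy":0,"wz":0},{"dx":0,"dy":0,"dz":0.1,"wx":0,"wy":0,"wz":0},{"dx":0,"dy":0,"dz":0,"wx":0,"wy":0,"wz":0}]';python3 -m inch '[{"dx":0,"dy":0,"dz":0.1,"wx":0,"wy":0,"wz":0},{"dx":0,"dy":0,"dz":0.1,"wx":0,"wy":0,"wz":0},{"dx":0,"dy":0,"dz":0,"wx":0,"wy":0,"wz":0}]'
```

```text
t: 12.1
tcp_pos: [0.5752, -0.0523, 0.2232]
tool_rot: [0.214, 0.977, -0.0, -0.0]
force: [0.3, -0.4, -2.5]
finger_gap: 0.106
gripper_force: 60.3
t: 12.48
tcp_pos: [0.5753, -0.0523, 0.2212]
tool_rot: [0.214, 0.977, -0.0, -0.0]
force: [0.2, -0.2, -1.3]
finger_gap: 0.106
gripper_force: 60.3
```

```bash
python3 -m inch '[{"dx":0,"dy":0,"dz":0.1,"wx":0,"wy":0,"wz":0},{"dx":0,"dy":0,"dz":0.1,"wx":0,"wy":0,"wz":0},{"dx":0,"dy":0,"dz":0,"wx":0,"wy":0,"wz":0}]';python3 -m inch '[{"dx":0,"dy":0,"dz":0.1,"wx":0,"wy":0,"wz":0},{"dx":0,"dy":0,"dz":0.05,"wx":0,"wy":0,"wz":0},{"dx":0,"dy":0,"dz":0,"wx":0,"wy":0,"wz":0}]'
```

```text
t: 12.85
tcp_pos: [0.5753, -0.0522, 0.2192]
tool_rot: [0.214, 0.977, 0.0, -0.0]
force: [0.3, -0.0, -0.9]
finger_gap: 0.108
gripper_force: 60.3
t: 13.22
tcp_pos: [0.5754, -0.0523, 0.2181]
tool_rot: [0.214, 0.977, 0.0, 0.0]
force: [-1.2, -0.0, 2.2]
finger_gap: 0.107
gripper_force: 60.8
```

The burr is home at z 0.218. Now I'll turn it and the ring clockwise, watching the torque.

```bash
cat > tq.py <<'E'
from h import *
s=sense();T=R.from_quat(s['tool_rot']).as_matrix();print('torque',np.round(s['ft_torque'],3),'yaw',np.degrees(np.arctan2(T[1,0],T[0,0])),s['q'][5])
E
python3 tq.py
python3 -m inch '[{"dx":0,"dy":0,"dz":0,"wx":0,"wy":0,"wz":3},{"dx":0,"dy":0,"dz":0,"wx":0,"wy":0,"wz":3},{"dx":0,"dy":0,"dz":0,"wx":0,"wy":0,"wz":3},{"dx":0,"dy":0,"dz":0,"wx":0,"wy":0,"wz":0}]'; python3 tq.py
python3 -m inch '[{"dx":0,"dy":0,"dz":0,"wx":0,"wy":0,"wz":3},{"dx":0,"dy":0,"dz":0,"wx":0,"wy":0,"wz":3},{"dx":0,"dy":0,"dz":0,"wx":0,"wy":0,"wz":3},{"dx":0,"dy":0,"dz":0,"wx":0,"wy":0,"wz":0}]'; python3 tq.py
```

```text
torque [ 0.018  0.117 -0.025] yaw 155.23578075885328 -1.4225040531153719
t: 13.72
tcp_pos: [0.5756, -0.0519, 0.2181]
tool_rot: [0.29, 0.957, 0.0, 0.0]
force: [-0.3, 1.5, 3.3]
finger_gap: 0.108
gripper_force: 60.8
torque [0.38  0.037 0.039] yaw 146.27827888943088 -1.266180609636706
t: 14.22
tcp_pos: [0.5757, -0.0517, 0.2181]
tool_rot: [0.364, 0.931, 0.001, 0.0]
force: [0.3, 3.7, 2.3]
finger_gap: 0.104
gripper_force: 61.0
torque [ 0.65  -0.131  0.055] yaw 137.2961510932389 -1.1096822516400917
```

```bash

python3 -m inch '[{"dx":0,"dy":0,"dz":0,"wx":0,"wy":0,"wz":2},{"dx":0,"dy":0,"dz":0,"wx":0,"wy":0,"wz":2},{"dx":0,"dy":0,"dz":0,"wx":0,"wy":0,"wz":2},{"dx":0,"dy":0,"dz":0,"wx":0,"wy":0,"wz":0}]'; python3 tq.py
python3 - <<'E'
from h import *
im=snap('wrist','g3.png');cv2.imwrite('pics/g3c.png',cv2.resize(im[100:400,120:520,::-1],(800,600),interpolation=3))
E
```

```text
t: 14.72
tcp_pos: [0.5758, -0.0516, 0.2182]
tool_rot: [0.413, 0.911, 0.001, 0.0]
force: [1.3, 5.2, 3.1]
finger_gap: 0.108
gripper_force: 61.1
torque [ 0.91  -0.174  0.134] yaw 131.17386213147037 -1.0029763292033735
```

View pics/g3c.png

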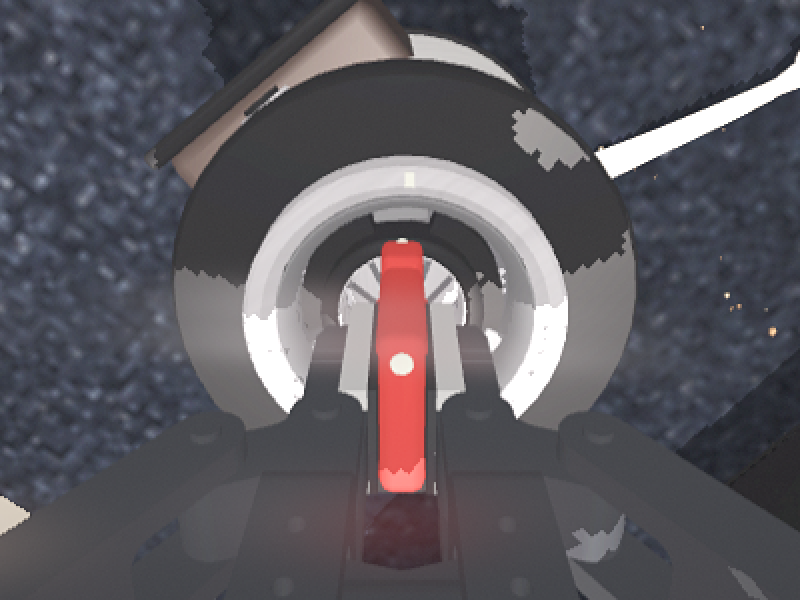

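The wide lug at (403,215) sits in the wide notch. The dot is at (402,241) and the zero mark at (409,180), so a few degrees remain.

```bash
for i in 1 2; do
python3 -m inch '[{"dx":0,"dy":0,"dz":0,"wx":0,"wy":0,"wz":1.5},{"dx":0,"dy":0,"dz":0,"wx":0,"wy":0,"wz":0}]'|grep -v ':.*grip'; python3 tq.py; done
```

```text
t: 15.02
tcp_pos: [0.5758, -0.0516, 0.2182]
tool_rot: [0.425, 0.905, 0.001, 0.0]
force: [0.7, 5.3, 3.1]
finger_gap: 0.105
gripper_force: 61.1
torque [ 0.91  -0.172  0.076] yaw 129.6752132677546 -0.9768521506140365
t: 15.28
tcp_pos: [0.5758, -0.0516, 0.2182]
tool_rot: [0.437, 0.899, 0.001, 0.0]
force: [0.7, 5.1, 4.0]
finger_gap: 0.107
gripper_force: 61.1
torque [ 0.973 -0.17   0.064] yaw 128.1738494068971 -0.9506802987774121
```

```bash

python3 -m inch '[{"dx":0,"dy":0,"dz":0,"wx":0,"wy":0,"wz":1.5},{"dx":0,"dy":0,"dz":0,"wx":0,"wy":0,"wz":0}]'; python3 tq.py
python3 -m inch '[{"dx":0,"dy":0,"dz":0,"wx":0,"wy":0,"wz":1.5},{"dx":0,"dy":0,"dz":0,"wx":0,"wy":0,"wz":0}]'; python3 tq.py
```

```text
t: 15.52
tcp_pos: [0.5759, -0.0515, 0.2182]
tool_rot: [0.448, 0.894, 0.001, 0.0]
force: [1.8, 4.8, 3.4]
finger_gap: 0.107
gripper_force: 61.1
torque [ 0.951 -0.176  0.286] yaw 126.71634550283059 -0.925048889022693
t: 15.78
tcp_pos: [0.576, -0.0513, 0.2182]
tool_rot: [0.459, 0.888, 0.001, 0.001]
force: [1.8, 5.7, 4.3]
finger_gap: 0.104
gripper_force: 61.6
torque [ 1.11  -0.272  0.568] yaw 125.31174598135826 -0.9000627635895145
```

The torque has climbed to 0.57 N m at 125.3°, so this is the end stop. The burr leads the lug by its play, so I'll ease back about 2.5° within the play to unload, then look.

```bash

python3 -m inch '[{"dx":0,"dy":0,"dz":0,"wx":0,"wy":0,"wz":-1},{"dx":0,"dy":0,"dz":0,"wx":0,"wy":0,"wz":-1},{"dx":0,"dy":0,"dz":0,"wx":0,"wy":0,"wz":-0.6},{"dx":0,"dy":0,"dz":0,"wx":0,"wy":0,"wz":0}]'; python3 tq.py
python3 - <<'E'
from h import *
im=snap('wrist','g4.png');np.savez('g4',*cam('wrist'));cv2.imwrite('pics/g4c.png',cv2.resize(im[150:300,220:420,::-1],(800,600),interpolation=3))
E
```

```text
t: 16.27
tcp_pos: [0.5758, -0.0516, 0.2182]
tool_rot: [0.44, 0.898, 0.001, 0.0]
force: [0.8, 5.7, 3.9]
finger_gap: 0.106
gripper_force: 61.1
torque [ 0.899 -0.276  0.052] yaw 127.77997930208802 -0.9438142364797312
```

View pics/g4c.png

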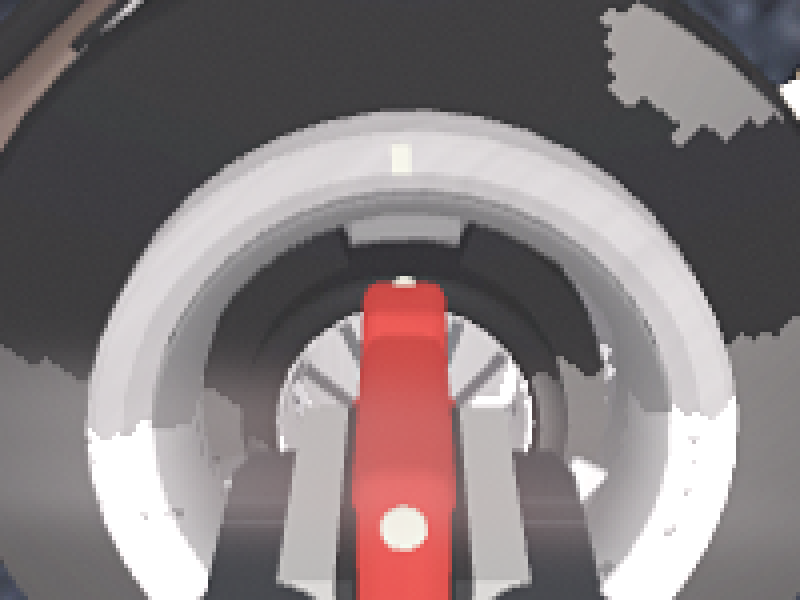

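The zero mark (401,158), the wide lug (405,230) and the dot (404,281) line up, and the lug sits in the notch. I'll unload and let go.

```bash

python3 -m inch '[{"dx":0.05,"dy":0.04,"dz":-0.03,"wx":0,"wy":0,"wz":0},{"dx":0,"dy":0,"dz":0,"wx":0,"wy":0,"wz":0}]'
python3 -m inch '[{"dx":0,"dy":0,"dz":0,"wx":0,"wy":0,"wz":0},{"dx":0,"dy":0,"dz":0,"wx":0,"wy":0,"wz":0},{"dx":0,"dy":0,"dz":0,"wx":0,"wy":0,"wz":0},{"dx":0,"dy":0,"dz":0,"wx":0,"wy":0,"wz":0}]' 0.3
python3 -m inch '[{"dx":0,"dy":0,"dz":-1,"wx":0,"wy":0,"wz":0},{"dx":0,"dy":0,"dz":-2,"wx":0,"wy":0,"wz":0},{"dx":0,"dy":0,"dz":-3,"wx":0,"wy":0,"wz":0},{"dx":0,"dy":0,"dz":-4,"wx":0,"wy":0,"wz":0},{"dx":0,"dy":0,"dz":0,"wx":0,"wy":0,"wz":0},{"dx":0,"dy":0,"dz":0,"wx":0,"wy":0,"wz":0}]'
python3 seered.py g5; python3 fit.py g5 .115 .5752 -.052 -52
python3 - <<'E'
import cv2
t=cv2.imread('pics/g5.png');cv2.imwrite('pics/g5c.png',cv2.resize(t[80:305,170:470],(800,600),interpolation=3))
E
```

```text
t: 16.58
tcp_pos: [0.5758, -0.0515, 0.2182]
tool_rot: [0.44, 0.898, 0.0, 0.0]
force: [2.2, 4.4, 2.1]
finger_gap: 0.109
gripper_force: 60.8
t: 17.08
tcp_pos: [0.5753, -0.0519, 0.218]
tool_rot: [0.44, 0.898, -0.0, -0.0]
force: [0.9, -1.2, -0.7]
finger_gap: 0.299
gripper_force: 0.0
t: 17.82
tcp_pos: [0.575, -0.0515, 0.3182]
tool_rot: [0.44, 0.898, -0.0, -0.0]
force: [1.0, -0.4, -1.4]
finger_gap: 0.302
gripper_force: 0.0
17.825 [ 0.575  -0.0515  0.3182] [ 0.4396  0.8982 -0.     -0.0001] 0.3020618715384824
[[     0      0    640    400 251305]
 [   191      6     58     65   1844]
 [    61    139     62     62   2203]
 [   314    172     16     68    648]] [[322.2275 200.9313]
 [219.0271  40.1811]
 [ 91.966  169.2161]
 [321.1914 200.7608]]
xy mm, yaw [574.497  -51.5004 -51.5717] iou 0.9435185185185185
```

View pics/g5c.png

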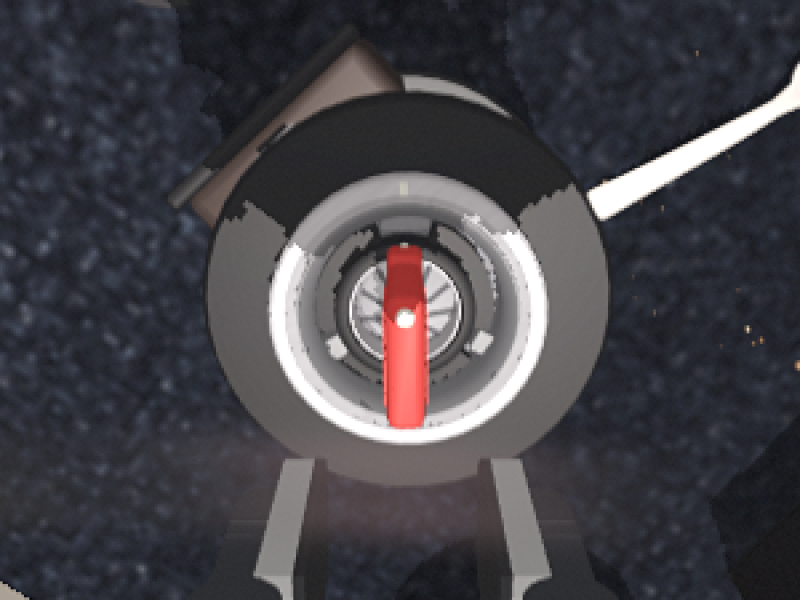

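The burr sits home with all three lugs in its notches. The zero mark (403,188), lug (405,228) and dot (404,245) line up, and the gripper is clear.

```bash
python3 -c "
from station import workorder
print(workorder.sign_off())"
```

```text
the job is handed in; nothing more can be done
None
```

The job is handed in: the smallest burr sits fully home, turned clockwise with the ring to the end stop (then eased back about 2.5° within the notch play), its white dot in line with the zero mark, and the gripper is clear.

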